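# Find the fuller paint tub by weight and set up the painting station

### The arm

A 6-joint arm with a two-finger parallel gripper is mounted at the origin on the work surface. World frame = base frame: x ahead of the robot, y to its left, z up, the work surface at z = 0. Lengths are in m, angles in rad, forces in N, time in s.
With the tool pointing down it reaches from about 0.275 to 0.825 m from the base axis. Payload 5.2 kg.
Tool frame: the origin (TCP) lies on the mounting face of the last link; the fingertips stand bot.tip_reach ahead of it and the grasp point (between the pads) lies 167 mm ahead of it (bot.tip_reach is the distance from the TCP to the fingertips, in m); x points along the fingers, z is the direction in which the jaws open and shut, and the axes are right-handed (so a half turn about x gives the same grasp; the last joint's range is limited). The gripper opens to 93 mm and grips with 3 to 60 N. Pads are 15 mm wide; open, the fingers measure 128 mm over their backs; the gripper's body (75 mm by 188 mm) begins 65 mm behind the grasp point.
Start: joints at [0.988, 0.259, 1.535, -0, 1.348, -0.203], TCP at [0.204, 0.511, 0.405] pointing down, gripper open.
Joint ranges: [-3.14, 3.14], [-0.91, 2.08], [0.19, 2.58], [-1.22, 4.36], [0.22, 2.71], [-3.12, 3.12]. Speed limits (rad/s): [2.57, 2.57, 3.14, 3.14, 3.14, 3.14].

### API

Orientations are given as a unit quaternion [w, x, y, z].
In Python, from station import bot gives the robot as it stands. The module is installed in compiled form; this text tells all that it offers. Calls block until the motion is done:
- bot.goto(position, orientation): joint-space move of the TCP to a pose.
- bot.move_linear(position, speed=0.15, frame=None): straight line of the TCP; frame=None keeps the orientation; speed is the mean speed in m/s.
- bot.set_joints(angles): joint-space move.
- bot.let_go() and bot.grab(newtons=None): open the fingers fully, or close them until they stop; newtons is the grip in N (None keeps the last).
- bot.hold(seconds).
- bot.ik(position, orientation): joint angles nearest the present ones, or None.
- bot.get_image(name): name is "scene" or "side" or "wrist"; returns a dict with "pixels" (420x560x3 uint8, blue, green, red), "fovy" (degrees; the focal length in pixels is half the picture's height over the tangent of half this angle, whatever the lens; pixels are square), "cx", "cy" (the principal point, pixels), "origin" and "orientation" of the camera in the world. Camera axes: x right, y down, z forward; pixel columns grow to the right and rows downward; lengths in m; the calibration is good to about 2 mm. The wrist camera is an equidistant fisheye: a pixel r from the principal point sees the ray r / f radians off the axis. A picture is of the moment at which its call begins. There is no depth.
A pose or a line that the arm cannot do raises bot.MotionError and nothing moves.
- bot.sign_off(): hands the job in, once; it reports no verdict.
Readings, each from a call of its own:
- bot.current_t(): time.
- bot.current_qpos(): joint angles.
- bot.current_joint_velocities(): joint speeds.
- bot.current_joint_torque(): joint torques, N m.
- bot.current_tool_pos(): TCP position.
- bot.current_tcp_rot(): TCP orientation.
- bot.current_contact_force(): force on the tool from outside, world axes, zero at the start.
- bot.current_moment(): the same for the moment, N m.
- bot.current_opening(): finger opening in m.
Only numpy, scipy, OpenCV 4.12 (cv2) and the standard library are available. Lean on these libraries where they do the work, as an engineer would, in place of code of your own. Each camera call takes 0.05 s, during which the arm holds its last target. There are 200 camera calls.

### The job

One of the two closed paint tubs is nearly used up, and only its weight tells: lift the green-lidded tub first, then the blue-lidded one, and compare. Then press the fuller tub fully home, upright, in the wooden holder's gripping well until it bears firmly on the pad at the bottom (a push of about 20 N), and stand the nearly empty one upright on the floor of the red refill tray. Do not force the holder (never over 30 N) or tip the tubs over, and leave everything else where it stands.

Things in the scene. Friction and masses are not known exactly. Their poses are not given: they have to be found in the camera images.
- pot_green: green-lidded one of two closed tubs of solid paint cakes: white round tub, 60 mm across, 90 mm tall, straight-sided all the way up (3 mm bevel round the foot), its top 20 mm a green lid. Either may be the fuller, it cannot be seen; each weighs under 0.5 kg, they differ by more than 0.1 kg, and the cakes shift inside by a few mm. Origin: centre of its underside, z up
- pot_blue: blue-lidded one of two closed tubs of solid paint cakes: white round tub, 60 mm across, 90 mm tall, straight-sided all the way up (3 mm bevel round the foot), its top 20 mm a blue lid. Either may be the fuller, it cannot be seen; each weighs under 0.5 kg, they differ by more than 0.1 kg, and the cakes shift inside by a few mm. Origin: centre of its underside, z up
- holder: fixed wooden tub holder, a block 104 x 104 x 36 mm with a round well, 64 mm across, in the middle of its top. Two sprung orange tabs, 22 mm wide, stand in the well on the block's +y and -y sides and flare outward up to 47 mm above the table; they grip the tub, so that it does not sink home by its own weight. Origin: centre of the underside, on the table
- well_floor (a point): centre of the top of the pad on the well's floor, where the tub is to stand: 9 mm above the table, 27 mm below the well's mouth; z up along the well
- well_pad: black hard rubber pad on the well's floor, 58 mm across, 3 mm thick, part of the holder. Origin: centre of its underside, 6 mm above the table
- well_mouth (a point): centre of the well's mouth, at the block's top face, 36 mm above the table. Below it the tabs drag on the tub with roughly 4 to 9 N, for a moment up to 15 N as its foot spreads the flares; then the push rises sharply, 10 N or more for each mm, once the tub is on the pad
- refill_tray: fixed shallow red tray for tubs to be refilled, 130 x 130 mm outside, walls 4 mm thick and 18 mm high, floor 4 mm thick. Origin: centre of its underside, on the table
- bottle_teal: black squeeze bottle with a green cap, 38 mm across, 110 mm tall; a bystander. Origin: centre of its underside
- bottle_yellow: black squeeze bottle with a yellow cap, 38 mm across, 110 mm tall; a bystander. Origin: centre of its underside
- canvas_small: small black painted canvas block, 100 x 80 x 34 mm, lying flat; a bystander. Origin: centre of its underside
- tape_roll: roll of masking tape, 100 mm across, 24 mm high, lying flat; a bystander. Origin: centre of its underside
- paper_cup: paper cup, 72 mm across, 85 mm tall; a bystander. Origin: centre of its underside
- brush: paint brush, 190 mm long, lying flat; a bystander. Origin: centre of its underside
- glue_jar: amber glue jar with a black cap, 52 mm across, 60 mm tall; a bystander. Origin: centre of its underside
Mind the look-alikes: they are no part of the job. What is shaped like the pot_blue but yellow is not meant. There is more than one size of the refill_tray; the job needs the larger.

How it is judged:
On the way, in this order (a step that is already met when the one before it is completed fails the run):
1. the green-lidded tub is lifted clear by the fingers (height (world z) of pot_green above 0.015 m and contact force between the fingers and pot_green above 0.5 N and contact force between pot_green and table below 0.01 N and contact force between pot_green and refill_tray below 0.01 N and contact force between pot_green and holder below 0.01 N), for 0.3 s.
2. the blue-lidded tub is lifted clear by the fingers (height (world z) of pot_blue above 0.015 m and contact force between the fingers and pot_blue above 0.5 N and contact force between pot_blue and table below 0.01 N and contact force between pot_blue and refill_tray below 0.01 N and contact force between pot_blue and holder below 0.01 N), for 0.3 s.
3. a tub is pressed home in the well and bears firmly on its pad (((z of pot_green in the frame of well_floor below 0.0035 m and horizontal distance between pot_green and well_floor below 0.006 m and angle between pot_green's own z axis and vertical below 0.07 rad and contact force between pot_green and well_pad above 5 N) or (z of pot_blue in the frame of well_floor below 0.0035 m and horizontal distance between pot_blue and well_floor below 0.006 m and angle between pot_blue's own z axis and vertical below 0.07 rad and contact force between pot_blue and well_pad above 5 N))), for 0.05 s.
At the end, for the whole second after the job is handed in: Fuller tub in the well: underside within 3.5 mm of the floor and 6 mm of centre. Nearly empty tub on the tray floor: underside below 8 mm, within 50 mm of centre, bearing under 2.5 N (as only the lighter does). Both upright within 4 degrees and at rest (((z of pot_green in the frame of well_floor below 0.0035 m and horizontal distance between pot_green and well_floor below 0.006 m and angle between each of pot_green, pot_blue's own z axis and vertical below 0.07 rad and horizontal distance between pot_blue and refill_tray below 0.05 m and z of pot_blue in the frame of refill_tray below 0.008 m and contact force between pot_blue and refill_tray below 2.5 N) or (z of pot_blue in the frame of well_floor below 0.0035 m and horizontal distance between pot_blue and well_floor below 0.006 m and angle between each of pot_blue, pot_green's own z axis and vertical below 0.07 rad and horizontal distance between pot_green and refill_tray below 0.05 m and z of pot_green in the frame of refill_tray below 0.008 m and contact force between pot_green and refill_tray below 2.5 N)) and linear speed of each of pot_green, pot_blue below 0.02 m/s); the robot touches nothing.
It fails at once if the holder is forced: more than 55 N between a tub and the holder, the squeeze of the tabs (about 15 N) included (contact force between any of pot_green, pot_blue and holder above 55 N).
It fails at once if a tub is tipped by more than 35 degrees (angle between any of pot_green, pot_blue's own z axis and vertical above 0.61 rad).
It fails at once if a bystander is moved by more than 20 mm (distance of any of bottle_teal, bottle_yellow, canvas_small, tape_roll, paper_cup, brush, glue_jar from where it was at the start of the episode above 0.02 m).
It also fails if it takes over 72 s, if anything falls off the work surface, if the arm or the gripper's body presses on something with over 40 N, if the wrist force passes 120 N, or if a joint passes its speed limit or range.

## Working session

There is one attempt and no reset: what is moved stays moved. The work goes in short steps, each a Python script; the robot and the scene stay as the last script left them, time stands still between calls to the robot, and variables do not carry over. Pictures are saved under pics/ and viewed, about 8 in all and at most 12, crops included, and the job is handed in when it is done.

```bash
mkdir -p pics; ls; cat > h.py <<'E'
import numpy as np, cv2, json
from scipy.spatial.transform import Rotation as R
from station import bot
def rot(q): return R.from_quat([q[1],q[2],q[3],q[0]])
def snap(name,fn):
    im=bot.get_image(name); cv2.imwrite('pics/'+fn+'.png',im['pixels'])
    json.dump({k:(np.array(v).tolist()) for k,v in im.items() if k!='pixels'},open('pics/'+fn+'.json','w')); return im
def ray(m,u,v,fish=False):
    f=210/np.tan(np.radians(m['fovy'])/2); x,y=u-m['cx'],v-m['cy']
    if fish:
        r=np.hypot(x,y); th=r/f; d=np.array([x/r*np.sin(th),y/r*np.sin(th),np.cos(th)])
    else: d=np.array([x/f,y/f,1.])
    return np.array(m['origin']),rot(m['orientation']).apply(d)
def at(m,u,v,z,fish=False):
    o,d=ray(m,u,v,fish); return o+d*(z-o[2])/d[2]
def proj(m,p,fish=False):
    f=210/np.tan(np.radians(m['fovy'])/2); c=rot(m['orientation']).inv().apply(np.atleast_2d(p)-np.array(m['origin']))
    if fish:
        r=np.hypot(c[:,0],c[:,1]); th=np.arctan2(r,c[:,2]); return np.c_[m['cx']+f*th*c[:,0]/r, m['cy']+f*th*c[:,1]/r]
    return np.c_[m['cx']+f*c[:,0]/c[:,2], m['cy']+f*c[:,1]/c[:,2]]
def load(fn): return json.load(open('pics/'+fn+'.json'))
E
python3 - <<'E'
from h import *
for n in('scene','side','wrist'):
    im=snap(n,n+'0'); print(n,im['fovy'],im['cx'],im['cy'],im['origin'],im['orientation'])
print(bot.tip_reach,bot.current_tcp_rot(),bot.current_t())
E
```

```text
pics
scene 46.30824844745037 287.3537788914731 211.4837743186311 [1.40758603 0.30432645 0.96376158] [-0.22184154  0.53138808  0.75794661 -0.30647998]
side 44.88449418200662 277.286546320702 210.9612425199218 [ 0.12340266 -0.77548805  0.89831565] [-0.39523381  0.88437524 -0.23020726  0.09314125]
wrist 65.70646984690485 280.3276173098096 210.94608822985194 [0.13371986 0.53813062 0.38420287] [0.11303735 0.82038416 0.55540543 0.07561206]
0.1861 [ 0.58495601 -0.39682463  0.58583199  0.39643103] 0.15
```

View pics/scene0.png

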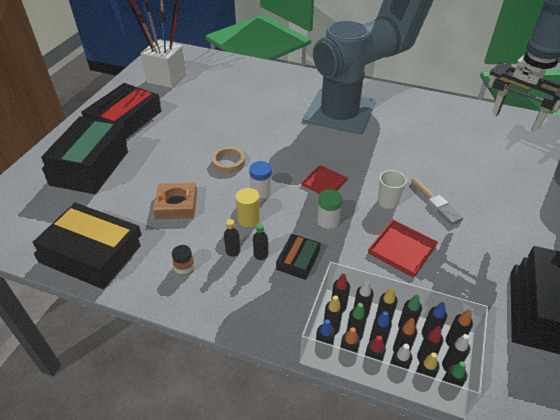

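View pics/side0.png

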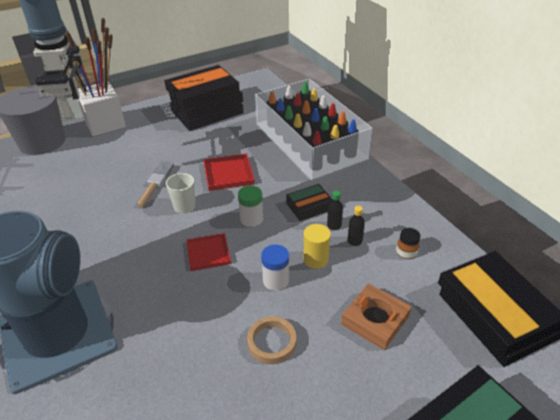

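Candidates in the scene image: pot_green is the white tub with the green lid at (329,208), and pot_blue is the white tub with the blue lid at (260,178). The all-yellow tub at (248,207) is a decoy. The refill tray is the large red one at (402,247), not the small one at (324,181). The holder is at (176,200). Next I'll measure from both views, with a close crop to check.

```bash
cat > m.py <<'E'
from h import *
from scipy.optimize import least_squares
ims={n:(cv2.imread(f'pics/{n}0.png'),load(n+'0')) for n in('scene','side')}
def blob(img,lo,hi,seed):
    hsv=cv2.cvtColor(img,cv2.COLOR_BGR2HSV); m=cv2.inRange(hsv,lo,hi)
    n,l,s,c=cv2.connectedComponentsWithStats(m)
    i=min((k for k in range(1,n) if s[k,4]>60),key=lambda k:np.hypot(*(c[k]-seed)))
    return c[i],s[i],np.uint8(l==i)
def cyl(x,y,r,z0,z1):
    a=np.linspace(0,2*np.pi,60); return np.vstack([np.c_[x+r*np.cos(a),y+r*np.sin(a),0*a+z] for z in(z0,z1)])
def box(x,y,yaw,h,z0,z1):
    p=np.array([[h,h],[h,-h],[-h,-h],[-h,h]]); c,s=np.cos(yaw),np.sin(yaw); p=p@np.array([[c,s],[-s,c]])+[x,y]
    return np.vstack([np.c_[p,0*p[:,0]+z] for z in(z0,z1)])
def hullc(m,P):
    h=cv2.convexHull(np.float32(proj(m,P))); M=cv2.moments(h); return np.array([M['m10'],M['m01']])/M['m00'],h
out={}
if __name__=='__main__':
    jobs={'green':((45,80,30),(85,255,255),(329,200),(250,196),.07,.09),'blue':((105,120,60),(125,255,255),(260,170),(275,257),.07,.09),'yellow':((20,120,60),(32,255,255),(248,207),(317,246),0,.09)}
    for k,(lo,hi,s1,s2,z0,z1) in jobs.items():
        B={n:blob(ims[n][0],lo,hi,s) for n,s in(('scene',s1),('side',s2))}
        o=at(ims['scene'][1],*B['scene'][0],z1)[:2]
        f=lambda p:np.concatenate([hullc(ims[n][1],cyl(p[0],p[1],.03,z0,z1))[0]-B[n][0] for n in B])
        r=least_squares(f,o,diff_step=1e-4); out[k]=r.x
        print(k,r.x.round(4),r.fun.round(1),[B[n][1][4] for n in B],[round(cv2.contourArea(hullc(ims[n][1],cyl(*r.x,.03,z0,z1))[1])) for n in B])
    for k,s1,s2 in(('tray',(402,247),(230,172)),('small',(324,181),(208,252)),('holder',(176,200),(376,315))):
        for n,s in(('scene',s1),('side',s2)):
            lo,hi=((0,120,40),(8,255,255)) if k!='holder' else ((5,90,40),(16,255,255))
            c,st,m=blob(ims[n][0],lo,hi,s); h=cv2.convexHull(cv2.findNonZero(m))
            print(k,n,c.round(1),st,at(ims[n][1],*c,.01 if k!='holder' else .025).round(3))
            # fit pose by hull IoU
    for n,pts in {'scene':dict(cup=(392,189),teal=(260,245),yel=(232,240),canvas=(299,256),tape=(229,160),glue=(183,260),brush=(435,200)),}.items():
        for k,p in pts.items(): print(k,at(ims[n][1],*p,.03).round(3))
    a=cv2.resize(ims['scene'][0][150:270,140:440],None,fx=2.6,fy=2.6,interpolation=2)
    b=cv2.resize(ims['side'][0][220:360,220:420],None,fx=2,fy=2,interpolation=2)
    c=cv2.resize(ims['side'][0][140:240,180:380],None,fx=1.9,fy=1.9,interpolation=2)
    W=np.zeros((600,790,3),np.uint8); W[:312,:780]=a; W[315:595,:400]=b; W[315:505,405:785]=c
    cv2.imwrite('pics/crop1.png',W)
E
python3 m.py
```

```text
green [0.513  0.1096] [-0.4  0.9 -0.7  0.3] [np.int32(404), np.int32(395)] [425, 444]
blue [ 0.4685 -0.1024] [-0.4  1.1 -0.6  0.3] [np.int32(335), np.int32(560)] [368, 609]
yellow [ 0.582  -0.0922] [-0.1  1.5 -0.7  0.9] [np.int32(769), np.int32(1011)] [841, 1081]
tray scene [401.9 247.7] [ 368  220   69   57 2077] [0.543 0.316 0.01 ]
tray side [228.3 171.8] [ 204  154   50   36 1351] [0.542 0.31  0.01 ]
small scene [323.3 179.7] [302 165  44  29 650] [0.365 0.053 0.01 ]
small side [207.3 251.7] [ 187  234   44   37 1030] [0.367 0.05  0.01 ]
holder scene [174.8 200.7] [ 153  183   43   36 1266] [ 0.604 -0.298  0.025]
holder side [375.7 315.7] [ 342  284   69   66 2388] [ 0.596 -0.307  0.025]
cup [0.357 0.25  0.03 ]
teal [ 0.675 -0.02   0.03 ]
yel [ 0.684 -0.092  0.03 ]
canvas [0.675 0.083 0.03 ]
tape [ 0.4   -0.229  0.03 ]
glue [ 0.784 -0.177  0.03 ]
brush [0.36 0.37 0.03]
```

View pics/crop1.png

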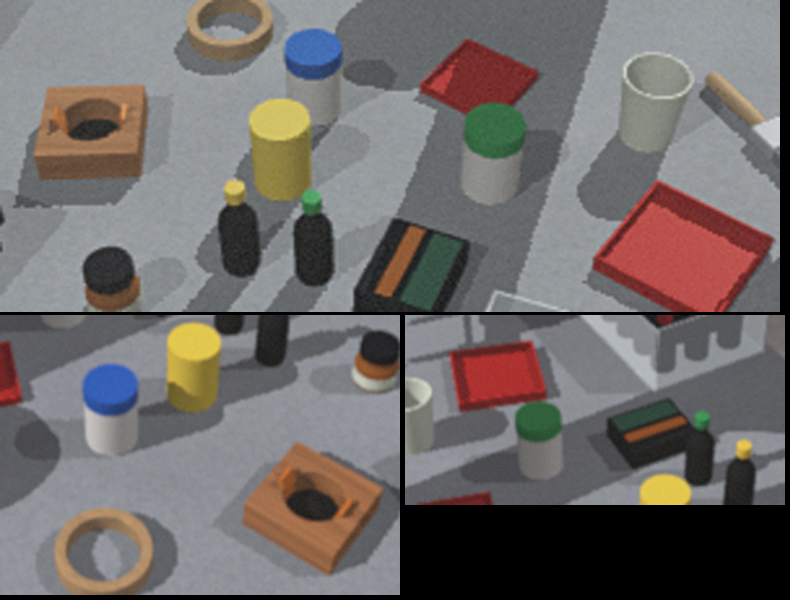

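The crop confirms both white tubs, the large tray and the tabs on the holder's ±y sides. I'm moving above green to refine it with the wrist camera.

```bash
cat >> h.py <<'E'
def quat(yaw):
    x=np.array([0,0,-1.]); z=np.array([np.cos(yaw),np.sin(yaw),0]); y=np.cross(z,x)
    q=R.from_matrix(np.c_[x,y,z]).as_quat(); return [q[3],q[0],q[1],q[2]]
def pick_yaw(x,y,z,yaw,ref=None):
    best=None
    for k in(0,np.pi):
        j=bot.ik([x,y,z+.167],quat(yaw+k))
        if j is not None:
            d=np.abs(np.array(j)-bot.current_qpos()).max()
            if best is None or d<best[0]: best=(d,yaw+k)
    return best[1]
def go(x,y,z,yaw): bot.goto([x,y,z+.167],quat(yaw))
def lin(x,y,z,speed=.15): bot.move_linear([x,y,z+.167],speed=speed)
def F(): return np.array(bot.current_contact_force())
E
python3 - <<'E'
from h import *
for n,p in dict(g=(.513,.1096),b=(.4685,-.1024),h=(.6,-.303),t=(.543,.313)).items():
    for yaw in(0,np.pi,np.pi/2,-np.pi/2):
        j=[bot.ik([p[0],p[1],z+.167],quat(yaw)) for z in(.065,.2)]
        print(n,round(yaw,2),[None if a is None else np.round(a,2).tolist() for a in j])
y=pick_yaw(.513,.1096,.2,0); print(y)
go(.513,.1096,.2,y); print(bot.current_t(),F())
im=snap('wrist','w1'); print(im['origin'],im['orientation'],im['fovy'])
E
```

```text
g 0 [[-0.0, 0.4, 1.81, -0.0, 0.93, -0.0], [-0.0, 0.24, 1.65, -0.0, 1.25, -0.0]]
g 3.14 [None, None]
g 1.57 [[-0.0, 0.4, 1.81, -0.0, 0.93, -1.57], [-0.0, 0.24, 1.65, -0.0, 1.25, -1.57]]
g -1.57 [[-0.0, 0.4, 1.81, -0.0, 0.93, 1.57], [-0.0, 0.24, 1.65, -0.0, 1.25, 1.57]]
b 0 [[-0.45, 0.33, 1.92, -0.0, 0.89, -0.45], [-0.45, 0.16, 1.75, -0.0, 1.22, -0.45]]
b 3.14 [[-0.45, 0.33, 1.92, -0.0, 0.89, 2.69], [-0.45, 0.16, 1.75, -0.0, 1.22, 2.69]]
b 1.57 [[-0.45, 0.33, 1.92, -0.0, 0.89, -2.02], [-0.45, 0.16, 1.75, -0.0, 1.22, -2.02]]
b -1.57 [[-0.45, 0.33, 1.92, -0.0, 0.89, 1.12], [-0.45, 0.16, 1.75, -0.0, 1.22, 1.12]]
h 0 [[-0.63, 0.62, 1.42, -0.0, 1.11, -0.63], [-0.63, 0.5, 1.27, -0.0, 1.37, -0.63]]
h 3.14 [[-0.63, 0.62, 1.42, -0.0, 1.11, 2.51], [-0.63, 0.5, 1.27, -0.0, 1.37, 2.51]]
h 1.57 [[-0.63, 0.62, 1.42, -0.0, 1.11, -2.2], [-0.63, 0.5, 1.27, -0.0, 1.37, -2.2]]
h -1.57 [[-0.63, 0.62, 1.42, -0.0, 1.11, 0.94], [-0.63, 0.5, 1.27, -0.0, 1.37, 0.94]]
t 0 [[0.35, 0.55, 1.55, -0.0, 1.05, 0.35], [0.35, 0.42, 1.4, -0.0, 1.33, 0.35]]
t 3.14 [[0.35, 0.55, 1.55, -0.0, 1.05, -2.8], [0.35, 0.42, 1.4, -0.0, 1.33, -2.8]]
t 1.57 [[0.35, 0.55, 1.55, -0.0, 1.05, -1.23], [0.35, 0.42, 1.4, -0.0, 1.33, -1.23]]
t -1.57 [[0.35, 0.55, 1.55, -0.0, 1.05, 1.92], [0.35, 0.42, 1.4, -0.0, 1.33, 1.92]]
0
1.9917 [ 1.14541469  0.24420623 -0.21265395]
[0.51212491 0.18499691 0.34730285] [1.35882415e-01 9.90724932e-01 2.07157973e-04 1.87885924e-04] 65.70646984690485
```

View pics/w1.png

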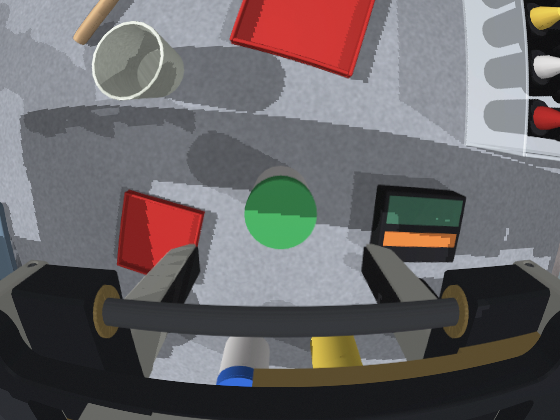

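The wrist view shows the green lid's top circle centred near (281,213), fully visible. I'll localize it, then grasp, lift, weigh and put it back, then look at blue.

```bash
cat >> h.py <<'E'
def lid(im,col,near):
    lo,hi={'green':((45,80,30),(85,255,255)),'blue':((105,120,60),(125,255,255))}[col]
    M=cv2.inRange(cv2.cvtColor(im['pixels'],cv2.COLOR_BGR2HSV),lo,hi); n,l,s,c=cv2.connectedComponentsWithStats(M)
    e=proj(im,[[near[0],near[1],.09]],True)[0]
    i=min((k for k in range(1,n) if s[k,4]>500),key=lambda k:np.hypot(*(c[k]-e)))
    h=cv2.convexHull(cv2.findNonZero(np.uint8(l==i)))[:,0]
    P=np.array([at(im,u,v,.09,True)[:2] for u,v in h+0.])
    (x,y),r=cv2.minEnclosingCircle(np.float32(P*1000)); return x/1000,y/1000,r/1000,s[i]
E
python3 - <<'E'
from h import *
im=load('w1'); im['pixels']=cv2.imread('pics/w1.png')
x,y,r,s=lid(im,'green',(.513,.1096)); print('green',x,y,r,s)
assert abs(x-.513)<.008 and abs(y-.1096)<.008 and abs(r-.03)<.003
lin(x,y,.067,.12)
bot.hold(.2); f0=F()
bot.grab(30); print('open',bot.current_opening(),F()-f0)
lin(x,y,.107,.1); bot.hold(.5); f=[]
for _ in range(4): f.append(F()); bot.hold(.1)
f=np.mean(f,0); print('lift',f0,f,f-f0,bot.current_opening(),bot.current_t())
lin(x,y,.0675,.08); bot.let_go(); bot.hold(.1)
lin(x,y,.19,.2); print(F())
bx,by=.4685,-.1024
go(bx,by,.2,0); bot.hold(.2); im=snap('wrist','w2'); print('blue',lid(im,'blue',(bx,by)),bot.current_t(),F())
E
```

```text
green 0.5125772705078125 0.11118948364257812 0.03154604911804199 [ 244  176   73   73 4178]
open 0.05887645980653146 [-0.02362774 -1.00996121  0.34288037]
lift [ 0.05323279  0.60319775 -0.48491727] [-0.06471148  0.18809468 -1.46327237] [-0.11794427 -0.41510307 -0.97835509] 0.05858753728052902 5.6
[-0.13144048 -1.04741497 -0.96366091]
blue (0.46791192626953126, -0.10115210723876954, 0.03147805404663086, array([ 244,  177,   73,   73, 4178], dtype=int32)) 8.975 [ 0.41454032 -0.61872369  0.32012517]
```

```bash
python3 - <<'E'
from h import *
x,y=.4679,-.1012
lin(x,y,.067,.12)
bot.hold(.2); f0=np.mean([(bot.hold(.05),F())[1] for _ in range(6)],0)
bot.grab(40); print('open',bot.current_opening())
lin(x,y,.107,.1); bot.hold(.4)
f=np.array([(bot.hold(.05),F())[1] for _ in range(10)]); print('lift',f0,f.mean(0),f.std(0),bot.current_t())
# look from above the holder
lin(x,y,.2,.2)
go(.6,-.303-.02,.2,0); bot.hold(.2)
f=np.array([(bot.hold(.05),F())[1] for _ in range(6)]); print(f.mean(0),f.std(0))
im=snap('wrist','w3'); print(bot.current_t())
E
```

```text
open 0.05909972382090124
lift [-0.12766879  0.11207244 -0.08868858] [-0.18266057  0.12887867 -3.65637891] [0.29272334 0.69103108 0.46512331] 12.8417
[-0.08064399 -0.30698056 -3.65002416] [0.52192419 0.3205284  0.35639432]
15.0167
```

View pics/w3.png

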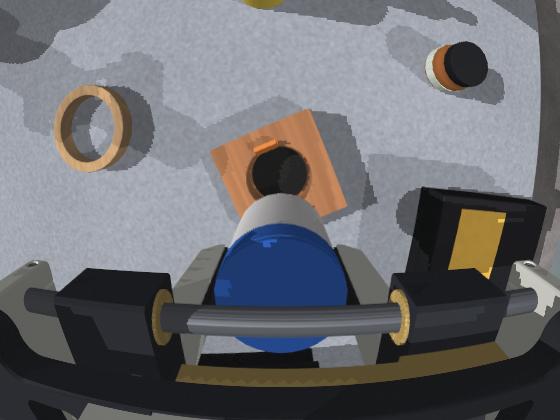

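Blue weighs about 3.65 N and green about 1.2 N, so blue is the fuller tub. In the wrist view the holder is rotated about 25° and partly hidden, so I'm shifting for a clear look at the well.

```bash
python3 - <<'E'
from h import *
lin(.6,-.385,.2,.2); bot.hold(.25); im=snap('wrist','w4'); print(bot.current_t(),bot.current_tool_pos())
m=im
M=cv2.inRange(cv2.cvtColor(im['pixels'],cv2.COLOR_BGR2HSV),(3,80,60),(16,255,255))
n,l,s,c=cv2.connectedComponentsWithStats(M); e=proj(m,[[.6,-.303,.036]],True)[0]; print(e)
for k in range(1,n):
    if s[k,4]>300: print(s[k],c[k])
cv2.imwrite('pics/w4c.png',cv2.resize(im['pixels'][120:320,180:390],None,fx=3,fy=3,interpolation=cv2.INTER_CUBIC)[:600])
E
```

```text
15.775 [ 0.60019987 -0.38420826  0.36722389]
[280.70111116 115.38768542]
[430   0  39  37 548] [443.27372263  20.48357664]
[  53   33   78   85 3144] [90.86704835 75.61418575]
[ 208   46  142  139 9269] [279.22041213 114.733844  ]
```

View pics/w4c.png

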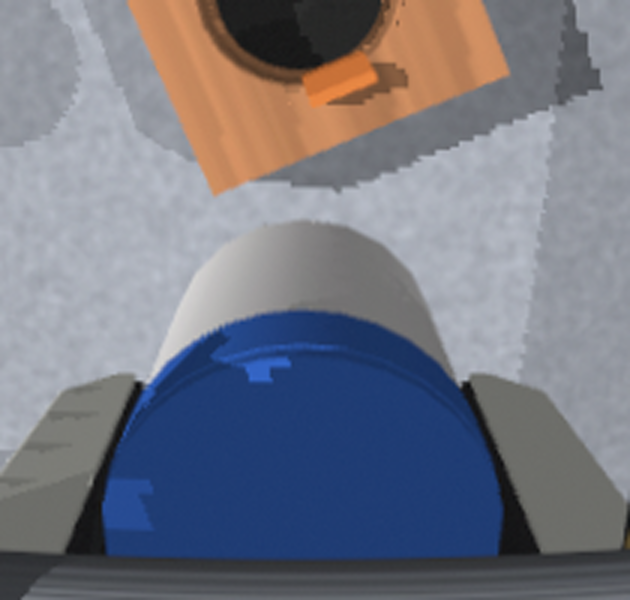

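The block is wholly inside the frame, nearly under the camera, with bbox (208,46)-(350,185). I'll fit its top square.

```bash
python3 - <<'E'
from h import *
from scipy.optimize import least_squares
m=load('w4'); img=cv2.imread('pics/w4.png'); print(m['origin'])
M=cv2.inRange(cv2.cvtColor(img,cv2.COLOR_BGR2HSV),(3,80,60),(16,255,255))
n,l,s,c=cv2.connectedComponentsWithStats(M); i=l[150,240] if l[150,240] else 0
i=[k for k in range(1,n) if s[k,4]>5000][0]
h=cv2.convexHull(cv2.findNonZero(np.uint8(l==i)))[:,0]+0.
P=np.array([at(m,u,v,.036,True)[:2] for u,v in h])
(cx,cy),(w,hh),a=cv2.minAreaRect(np.float32(P*1000)); print('rect',cx,cy,w,hh,a)
# robust: fit square of side 104
def f(p):
    c,s=np.cos(p[2]),np.sin(p[2]); q=(P-p[:2])@np.array([[c,-s],[s,c]]); return (np.abs(q).max(1)-.052)*1000
b=min((least_squares(f,[.6,-.305,t],loss='soft_l1',f_scale=.5) for t in(.2,.4,-.2,-.4,.6)),key=lambda r:r.cost); print('square',b.x,f(b.x).round(1))
# pad (dark) centre: 58mm at z=.009 within well
g=cv2.cvtColor(img,cv2.COLOR_BGR2HSV)[:,:,2]; D=np.uint8((g<50)&(np.hypot(*(np.indices(g.shape)[::-1]-np.array([279,115])[:,None,None]))<45))
n,l,s,c=cv2.connectedComponentsWithStats(D); i=max(range(1,n),key=lambda k:s[k,4])
h2=cv2.convexHull(cv2.findNonZero(np.uint8(l==i)))[:,0]+0.; Q=np.array([at(m,u,v,.009,True)[:2] for u,v in h2])
print('pad',np.array(cv2.minEnclosingCircle(np.float32(Q*1000))[0]),cv2.minEnclosingCircle(np.float32(Q*1000))[1])
cv2.imwrite('pics/ov.png',cv2.resize(img[30:220,180:380],None,fx=3,fy=3))
m0=load('w2'); im=cv2.imread('pics/w2.png')
# tube held: predicted lid centre with tub at TCP: check against grasp
print(bot.current_tool_pos(),bot.current_opening())
# side views check: project fitted block top square into scene/side
from m import box,hullc,ims,blob
for nme,sd in(('scene',(175,200)),('side',(376,315))):
    print(nme,hullc(ims[nme][1],box(*b.x,.052,0,.036))[0],blob(ims[nme][0],(5,90,40),(16,255,255),sd)[1][:4],cv2.boundingRect(hullc(ims[nme][1],box(*b.x,.052,0,.036))[1]))
E
```

```text
[0.59957291763131, -0.30957931378167236, 0.34732753144230116]
rect 598.509765625 -302.0940246582031 104.08679962158203 104.11669921875 22.930011749267578
square [ 0.59852118 -0.30218127  0.39846935] [-0.4 -0.1  0.  -0.4 -0.6 -0.1 -0.   0.   0.  -0.  -0.   0.1 -0.   0.1
 -0.1 -0.2 -0.5 -0.2 -0.1 -0.1 -0.   0.1  0.1  0.1 -0. ]
pad [ 598.47949219 -302.11761475] 28.605716705322266
[ 0.60019987 -0.38420826  0.36722389] 0.059094108907975965
scene [174.68429852 201.25696464] [153 183  43  36] (152, 182, 45, 38)
side [374.70126761 316.38591057] [342 284  69  66] (339, 283, 72, 68)
```

View pics/ov.png

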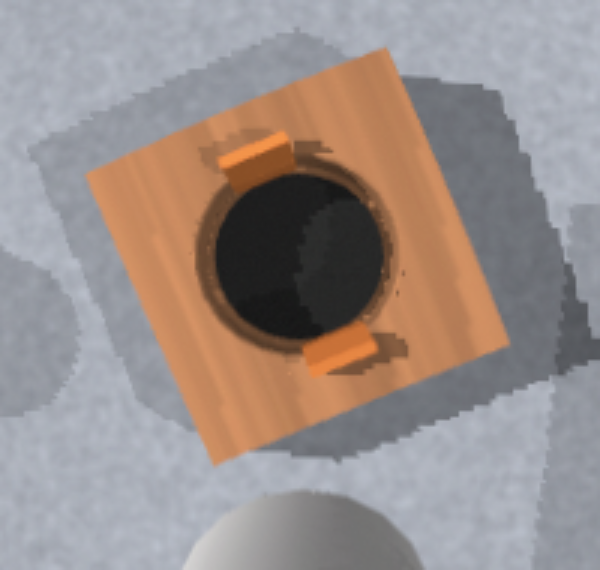

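The square fit (104.1 mm) and the pad centre agree to 0.1 mm: the well is at (0.5985, -0.3022) with yaw 0.40. I'm inserting with force feedback.

```bash
cat > ins.py <<'E'
from h import *
x,y=.5988,-.3022
bot.grab(60)
lin(x,y,.2,.15); lin(x,y,.128,.12); bot.hold(.3)
p=bot.current_tool_pos(); print('hover',p,bot.current_t())
dx,dy=x-p[0],y-p[1]
dz=0 # report only
if np.hypot(dx,dy)>.0004: x+=dx;y+=dy; lin(x,y,.127,.03)
f0=np.mean([(bot.hold(.04),F())[1] for _ in range(6)],0); print('f0',f0.round(2))
z=.118; lin(x,y,z,.04)
while True:
    z-= .002 if z>.081 else .0004
    lin(x,y,z,.03); bot.hold(.03)
    f=np.mean([F(),(bot.hold(.02),F())[1]],0)-f0
    print(round(z*1e3,1),round((bot.current_tool_pos()[2]-.167)*1e3,2),f.round(1),round(bot.current_t(),1))
    if f[2]>19 or np.hypot(f[0],f[1])>12 or z<.0725: break
    if z>.081 and f[2]>17: break
bot.hold(.25); print((F()-f0).round(1),bot.current_tool_pos(),bot.current_t())
E
python3 ins.py
```

```text
hover [ 0.59894519 -0.30225333  0.29584152] 17.7417
f0 [-0.06  0.14 -3.67]
116.0 116.04 [-0.2  0.4 -0.3] 18.7
114.0 113.95 [ 0.1  0.5 -0.1] 19.0
112.0 111.88 [-0.6  0.  -0.4] 19.3
110.0 109.91 [ 0.4 -0.2 -0.1] 19.6
108.0 107.9 [ 0.  -0.2 -0.1] 19.9
106.0 105.9 [ 0.1 -0.4  0.2] 20.2
104.0 103.9 [ 1.3 -0.4  0.6] 20.5
102.0 101.82 [ 0.2  0.4 -0.5] 20.8
100.0 99.79 [-0.4  2.1  0.1] 21.1
98.0 97.81 [-0.5  2.1  0.7] 21.4
96.0 96.06 [-0.7  2.2  2.1] 21.7
94.0 94.51 [-0.4  2.3  5.9] 22.0
92.0 91.85 [0.7 0.7 3.1] 22.3
90.0 89.71 [1.8 0.3 1.7] 22.6
88.0 87.8 [ 1.3 -0.4  1.8] 22.9
86.0 85.89 [ 0.6 -1.4  2.4] 23.2
84.0 83.83 [ 1.3 -0.7  2.7] 23.5
82.0 81.82 [1.3 0.  2.6] 23.8
80.0 79.79 [ 1.2 -0.4  2.7] 24.1
79.6 79.64 [ 0.1 -0.6  3.5] 24.4
79.2 79.33 [ 0.3 -0.6  4.3] 24.7
78.8 78.85 [ 1.1 -0.3  4.3] 25.0
78.4 78.37 [0.5 0.  4.9] 25.3
78.0 77.94 [ 0.5 -0.5  4.1] 25.6
77.6 77.56 [-0.2 -0.7  4.4] 25.9
77.2 77.17 [ 0.4 -0.6  4.9] 26.2
76.8 76.76 [ 0.7 -0.1  4.1] 26.5
76.4 76.5 [ 0.1 -0.1  6. ] 26.8
76.0 76.44 [-1.2  1.1  8.7] 27.1
75.6 76.41 [-1.6  1.4 11.1] 27.4
75.2 76.31 [-1.7  2.5 12.5] 27.7
74.8 76.29 [-2.3  2.7 14.8] 28.0
74.4 76.21 [-2.8  3.6 17. ] 28.3
74.0 76.19 [-3.7  4.2 19. ] 28.6
73.6 76.16 [-3.6  5.6 21.1] 28.9
[-4.4  4.8 20.3] [ 0.59880401 -0.30158752  0.24318702] 29.1417
```

Seated: the force rises sharply at 76.4 mm, where the geometry predicts 76, and the push ended at about 20 N. I'm relieving the press, releasing, checking the well, and re-localizing green.

```bash
python3 - <<'E'
from h import *
x,y=.5988,-.3022
lin(x,y,.0758,.05); bot.let_go(); bot.hold(.15)
lin(x,y,.2,.2); lin(x,y-.06,.2,.2);bot.hold(.15)
im=snap('wrist','w5'); print(bot.current_t(),F())
go(.5126,.1112,.19,0); bot.hold(.2); im=snap('wrist','w6'); print('green',lid(im,'green',(.5126,.1112)),bot.current_t())
E
```

```text
31.7167 [-0.45564893  0.5872308   0.64489171]
green (0.5129978637695313, 0.11105999755859375, 0.03157659149169922, array([ 244,  178,   75,   76, 4493], dtype=int32)) 33.725
```

View pics/w5.png

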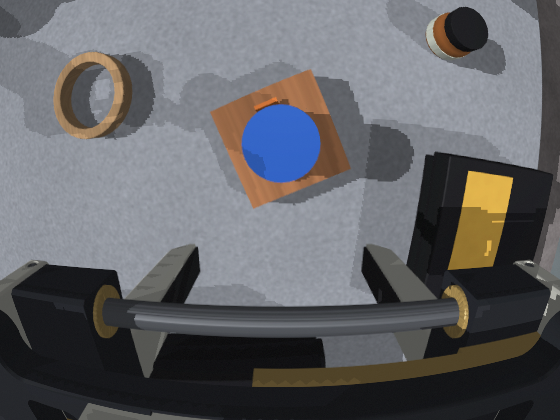

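Blue's lid at (281,144) sits round and centred in the block. Green is where I left it, so I'm carrying it to the tray.

```bash
python3 - <<'E'
from h import *
im=load('w5'); im['pixels']=cv2.imread('pics/w5.png')
M=cv2.inRange(cv2.cvtColor(im['pixels'],cv2.COLOR_BGR2HSV),(105,120,60),(125,255,255)); n,l,s,c=cv2.connectedComponentsWithStats(M); i=1+np.argmax(s[1:,4])
h=cv2.convexHull(cv2.findNonZero(np.uint8(l==i)))[:,0]+0.; print('blue lid',cv2.minEnclosingCircle(np.float32([at(im,u,v,.099,True)[:2]*1000 for u,v in h])))
x,y=.5128,.1111
lin(x,y,.067,.12); bot.grab(30); print('open',bot.current_opening())
lin(x,y,.13,.12); bot.hold(.4); print('w',np.mean([(bot.hold(.05),F())[1] for _ in range(8)],0))
tx,ty=.5425,.313
lin(tx,ty,.13,.15); bot.hold(.1); lin(tx,ty,.085,.1)
f0=np.mean([(bot.hold(.05),F())[1] for _ in range(5)],0)
z=.074
lin(tx,ty,z,.05)
while z>.070:
    z-=.0005; lin(tx,ty,z,.03); bot.hold(.05); f=np.mean([F(),(bot.hold(.03),F())[1]],0)-f0; print(z,f.round(1))
    if f[2]>2: break
bot.hold(.2); bot.let_go(); bot.hold(.2); lin(tx,ty,.2,.15); lin(tx,ty-.06,.25,.2); bot.hold(.3)
im=snap('wrist','w7'); snap('scene','s7'); snap('side','d7'); print(bot.current_t(),F())
a=cv2.imread('pics/s7.png')[130:300,130:460]; b=cv2.imread('pics/d7.png')[140:350,180:420]
W=np.zeros((600,800,3),np.uint8); q=cv2.resize(im['pixels'],(400,300)); W[:300,:400]=q; q=cv2.resize(a,None,fx=1.2,fy=1.2); W[:q.shape[0],402:402+q.shape[1]]=q; q=cv2.resize(b,None,fx=1.4,fy=1.4); W[303:303+q.shape[0],:q.shape[1]]=q[:297]
cv2.imwrite('pics/fin.png',W)
E
```

```text
blue lid ((598.4923095703125, -302.2385559082031), 30.085861206054688)
open 0.058801841451108276
w [ 0.06826345 -0.15173483 -1.74455426]
0.0735 [-0.2 -0.2  0.8]
0.073 [ 0.3 -0.2  0.4]
0.0725 [-0.4 -0.3  0.5]
0.072 [ 0.2 -0.3  0.4]
0.0715 [-0.6  0.   0.2]
0.071 [-0.5  0.   2.2]
44.9917 [-0.32647292  0.89585237 -0.30524093]
```

View pics/fin.png

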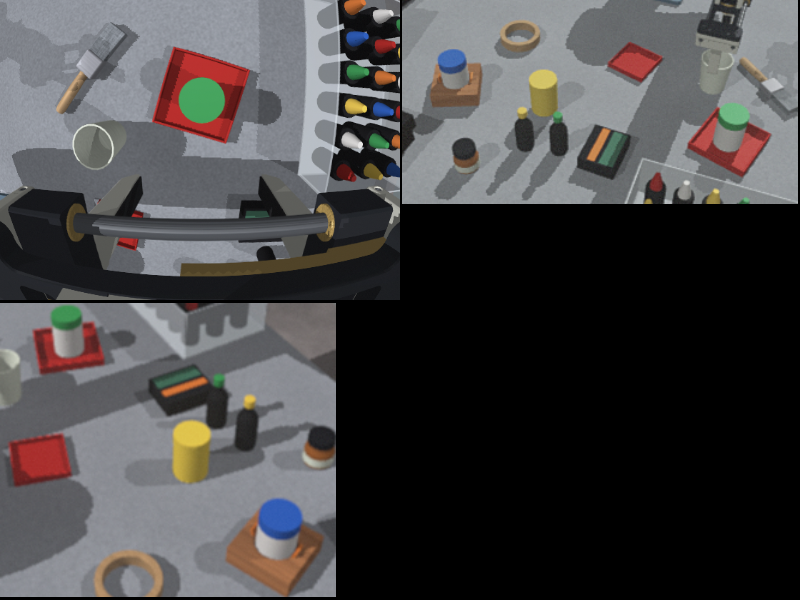

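The picture shows green standing centred in the large tray, with its lid at (201,100) in the wrist view. Blue is upright in the holder, and the bystanders are in place. Handing in.

```bash
python3 -c "
from station import bot
bot.sign_off(); print(bot.current_t())"
```

```text
the job is handed in; nothing more can be done
the job is handed in; nothing more can be done
```

The job is handed in, at about 45 s of the 72 s allowed. The fuller blue-lidded tub is pressed home in the holder, and the nearly empty green-lidded tub stands in the large red tray.

- **Weighing:** I lifted green first, then blue. Green read 1.0–1.7 N over two lifts, because the force reading is noisy (about 0.5 N). Blue read about 3.65 N, so blue is clearly the fuller.
- **Pressing:** Blue met the pad at 76.4 mm grasp height, where the geometry predicts 76 mm. The final push was about 20 N, 21 N at most. After release, its lid measured less than 1 mm from the well centre.
- **Tray:** I lowered green until it touched the tray floor at the expected height, then released it. The last wrist, scene and side pictures show both tubs upright, green near the tray's middle, and the gripper clear of everything. No bystander had visibly moved, though I did not measure them.

No check failed. The tray centre was taken only from the two fixed cameras, which differed by about 6 mm, well inside the 50 mm allowed. Sign-off gives no verdict, so the result itself is unconfirmed.

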